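# Tip the vial tray into the feeder

### The job

Take the loaded tray by its leaning handle, push its nose in through the hopper's spring flap while it still holds all six vials, and tip them into the hopper without spilling any outside. Then set the empty tray back flat in the middle of its blue mat, lined up with it, let go and leave the flap shut; do not shift the other things on the bench.

Things in the scene. Friction and masses are not known exactly. Their poses are not given: they have to be found in the camera images.
- tray: white tipping tray with orange handle, 160 x 92 mm, loose, 0.22 kg. Origin: middle of its underside; z up, x to its nose. 4 mm thick; rear wall (at x -80) 34 mm high, side walls 42 mm; floor flat to x +30, then rising at 18 degrees to the open nose, no front wall, so vials roll out once it is tipped well over 18 degrees. An orange bridge across the walls (x -15, 60 mm high) carries the handle
- tray_grip (a point): grip point of the tray's handle: a flat orange paddle 10 mm thick, 44 mm wide (along tray y), rising 70 mm from the bridge and leaning 30 degrees from vertical towards the tray's rear. The point is mid-paddle, 20 mm from its end, at tray frame (-40, 0, 99); axes as the tray's. Pinch it across its thickness with the fingers pointing down along it, tips towards the nose
- tray_nose (a point): middle of the upper edge of the tray's open nose, tray frame (79, 0, 20)
- mat: blue parking mat, 200 x 130 x 4 mm, fixed; the tray starts on its middle, roughly in line with it. Origin: centre of its underside, on the bench (top 4 mm up); x along its 200 mm side
- hopper: grey and blue feed hopper, fixed, 200 mm deep (its +x, away from its mouth), 150 wide, walls 5 mm, inner floor 20 mm up. Origin: on the bench under the middle of its front face, which looks to -x. Front wall 115 mm high; from its top the mouth, 140 wide, slopes up and back at 45 degrees to the roof, which starts 100 mm behind the front face, 215 mm up. The clear flap covers the mouth
- hopper_lip (a point): middle of the top edge of the hopper's front wall, the lower edge of the mouth, 115 mm above the bench; axes as the hopper's
- flap (a joint): clear dust flap with orange free edge over the hopper's mouth, 136 mm wide, 130 mm from hinge to free edge. Hinged along the front lip (hopper x 8, height 113), it folds down into the hopper: 0 shut on the 45 degree slope, 0.79 level, larger further down (rad), stop at 1.35. A spring shuts it: 2 to 5 N of a tray nose near the lip folds it down; the vials' weight alone does not
- vial0: capped amber vial with a white cap, cylinder 24 mm across and 34 mm long, about 22 g; one of six, starts lying across the tray in three rows of two, free to roll. Origin at its middle, y along its length
- vial1: capped amber vial with a white cap, cylinder 24 mm across and 34 mm long, about 22 g; one of six, starts lying across the tray in three rows of two, free to roll. Origin at its middle, y along its length
- vial2: capped amber vial with a white cap, cylinder 24 mm across and 34 mm long, about 22 g; one of six, starts lying across the tray in three rows of two, free to roll. Origin at its middle, y along its length
- vial3: capped amber vial with a white cap, cylinder 24 mm across and 34 mm long, about 22 g; one of six, starts lying across the tray in three rows of two, free to roll. Origin at its middle, y along its length
- vial4: capped amber vial with a white cap, cylinder 24 mm across and 34 mm long, about 22 g; one of six, starts lying across the tray in three rows of two, free to roll. Origin at its middle, y along its length
- vial5: capped amber vial with a white cap, cylinder 24 mm across and 34 mm long, about 22 g; one of six, starts lying across the tray in three rows of two, free to roll. Origin at its middle, y along its length
- tape: bystander: roll of paper tape, 72 mm across, 24 mm high, lying flat; origin under its centre
- dropper: bystander: small bottle with red cap, 42 mm across, 85 mm high; origin under its centre
- beaker: bystander: glass beaker, 70 mm across, 90 mm high; origin under its centre
- tipbox: bystander: green pipette-tip box, 120 x 85 x 70 mm; origin under its centre
- rack: bystander: orange rack with blue-capped tubes, 160 x 70 mm, 83 mm high; origin under its centre
- mouse: bystander: black computer mouse, 100 x 60 x 30 mm; origin under its centre

How it is judged:
By the outcome, as a careful person would: the job done as asked, in the order asked, and still so for the second after the job is handed in, with the robot touching nothing.
It also fails if it takes over 67 s, if anything falls off the work surface, if the arm or the gripper's body presses on something with over 40 N, if the wrist force passes 120 N, or if a joint passes its speed limit or range.

### The arm

A 6-joint arm with a two-finger parallel gripper is mounted at the origin on the work surface. World frame = base frame: x ahead of the robot, y to its left, z up, the work surface at z = 0. Lengths are in m, angles in rad, forces in N, time in s.
With the tool pointing down it reaches from about 0.35 to 0.85 m from the base axis. Payload 8.1 kg.
Tool frame: the origin (TCP) lies at the very end of the fingers, on their centre line; the grasp point (between the pads) lies 19 mm behind it; z points along the fingers, y is the line along which they close (so a half turn about z gives the same grasp; the last joint's range is limited). The gripper opens to 93 mm and grips with 3 to 60 N. Pads are 15 mm wide; open, the fingers measure 128 mm over their backs; the gripper's body (75 mm by 188 mm) begins 65 mm behind the grasp point.
Start: joints at [1.047, 0.13, 1.488, -0, 1.523, -0.085], TCP at [0.255, 0.543, 0.219] pointing down, gripper open.
Joint ranges: [-2.96, 2.96], [-0.89, 2.26], [0.02, 2.5], [-1.34, 4.48], [0, 2.73], [-2.66, 2.66]. Speed limits (rad/s): [2.39, 2.39, 2.79, 3.14, 3.14, 3.14].

### API

Orientations are given as a rotation vector (axis times angle).
In Python, from bench import ctrl gives the robot as it stands.
- The arm moves only by the tool carry_out, never from a script. Its argument "motion" is one flat list of numbers, 7 for each row, row after row: the gripper command: -1 is fully open, 1 is shut, values between are in proportion, then the shift along the tool's x, y, z in m, then the turn, a rotation vector about the tool's x, y, z in degrees. A call has 1 to 20 rows; each row is the pose to reach, as a shift and turn from the pose commanded when the call began, along the tool's axes at that moment; what a row does not reach only later rows make up. A row lasts 1/10 s, in which the tool goes at most 50 mm and 8.59 degrees, less where a joint would pass 70% of its speed; a pose out of reach is approached as far as the arm can. A call with a gripper value outside its range is refused whole. The fingers move at their own pace and stop on an object; "newtons" is the grip in N (left out, the last holds). Time passes only in rows, so rows that repeat a pose let the fingers close. It gives the time, the measured TCP pose, the force, the opening and the grip force at its end, in the units of the state.
- ctrl.sense(): the state, without advancing time (a new reading comes with each control period).
- ctrl.get_image(name): name is "scene" or "top"; returns a dict with "pixels" (400x640x3 uint8, red, green, blue), "range_z" (400x640 float32, m along the optical axis (not along the pixel's ray), 0 where there is no reading), "K" (3x3 intrinsics, pixels), "xyz" and "orientation" of the camera in the world. Camera axes: x right, y down, z forward; pixel columns grow to the right and rows downward; lengths in m; the calibration is good to about 2 mm. A picture is of the moment at which its call begins.
- ctrl.hand_in(): hands the job in; it is judged then, once.
Trained networks look in a picture, given as the dict that the camera call returned (one of the last four; its "shot" number tells which), for a name from the list of things; names that differ only in an ending like _2 or _b are one class to them, and where a whole thing is asked for, a point or a joint stands for the part that bears it (a point fixed in the world has none). Each returns a list of dicts, best first, with "p" (0 to 1); they miss things now and then, are a little off and sometimes report something else, mostly with a low value. They report only what shows in the picture. A call takes as long as a camera call.
- ctrl.boxes_of(name, picture): "rect" ([centre column, centre row, width, height] in pixels, round what is visible of it).
The state is a dict: "time": time; "joints": joint angles; "joint_vel": joint speeds; "joint_efforts": joint torques, N m; "tool_pos": TCP position; "orientation": TCP orientation; "wrist_force": force on the tool from outside, world axes, zero at the start; "ft_torque": the same for the moment, N m; "width": finger opening in m; "grip_force": force on a finger pad.
Only numpy, scipy, OpenCV 4.12 (cv2) and the standard library are available. Lean on these libraries where they do the work, as an engineer would, in place of code of your own. Each camera call takes 0.05 s, during which the arm holds its last target. There are 200 camera calls.

## Working session

There is one attempt and no reset: what is moved stays moved. The work goes in short steps, Python scripts to look and compute and a tool call to move; the robot and the scene stay as the last step left them, time stands still between calls to the robot, and variables do not carry over. Pictures are saved under pics/ and viewed, at most 10 in all, crops included, and the job is handed in when it is done.

Besides the shell and the picture viewer there is one more tool, called by a JSON object that holds its "op" and its "data". carry_out: Moves the arm, as the interface text tells. Its arguments: {"type":"object","properties":{"motion":{"type":"array","items":{"type":"number"}},"newtons":{"type":"number"}},"required":["motion"]}

```bash
mkdir -p pics; ls
python3 - <<'E'
from bench import ctrl
import cv2, numpy as np, pickle
d={}
for n in("scene","top"):
    im=ctrl.get_image(n); d[n]=im
    cv2.imwrite(f"pics/{n}0.png",im["pixels"][:,:,::-1])
    print(n,im["xyz"],im["orientation"],im["K"].tolist())
    for k in("tray","mat","hopper","flap"): print(k,[(r["rect"],round(r["p"],2)) for r in ctrl.boxes_of(k,im)[:2]])
pickle.dump(d,open("d0.pkl","wb"))
print(ctrl.sense())
E
```

```text
pics
scene [1.57307992 0.59329926 1.06427909] [-1.2249813  -2.19625897  1.02489482] [[493.30288969739803, 0.0, 316.98528332915845], [0.0, 493.30288969739803, 191.65304446493448], [0.0, 0.0, 1.0]]
tray [([373.5, 251.9, 59.7, 59.9], 0.65)]
mat [([368.1, 275.5, 59.9, 40.7], 0.88), ([336.9, 194.6, 22.2, 19.4], 0.41)]
hopper [([234.5, 208.2, 85.0, 90.9], 0.84)]
flap []
top [ 0.34677658 -0.01269521  1.33275719] [-2.10021912  2.1385014  -0.18058509] [[444.3246646732256, 0.0, 319.0228077928648], [0.0, 444.3246646732256, 200.1527065699664], [0.0, 0.0, 1.0]]
tray [([241.4, 178.7, 37.6, 54.6], 0.69), ([163.3, 206.9, 39.2, 44.7], 0.35)]
mat [([245.0, 180.8, 49.2, 68.5], 0.92)]
hopper [([383.5, 138.7, 69.7, 96.0], 0.87)]
flap [([389.1, 147.4, 55.0, 49.7], 0.87)]
{'time': 0.5, 'joints': array([ 1.04661455e+00,  1.30443088e-01,  1.48825331e+00, -2.09287977e-05,
        1.52302976e+00, -8.53798617e-02]), 'joint_vel': array([-0.00074205, -0.00029922, -0.00240972,  0.00058328, -0.0003809 ,
       -0.00114547]), 'joint_efforts': array([-9.42806878e-05, -5.59171808e+01, -4.91571772e+01,  7.67204748e-02,
        2.43360910e-02, -6.15170711e-05]), 'tool_pos': array([0.25487076, 0.5431363 , 0.21858015]), 'orientation': array([-6.83745949e-01, -3.06626310e+00,  2.09897157e-04]), 'wrist_force': array([-0.51606852, -0.16431558, -0.08750431]), 'ft_torque': array([-0.02599988,  0.01038176, -0.02174648]), 'grip_force': 0.0, 'width': 0.09308601542385718}
```

```bash
cat > h.py <<'E'
import numpy as np, cv2, pickle
from scipy.spatial.transform import Rotation as R
def cloud(im):
    K=np.array(im["K"]);z=im["range_z"];v,u=np.mgrid[:z.shape[0],:z.shape[1]]
    P=np.stack([(u-K[0,2])/K[0,0]*z,(v-K[1,2])/K[1,1]*z,z],-1)
    W=P@R.from_rotvec(im["orientation"]).as_matrix().T+np.array(im["xyz"])
    W[z==0]=np.nan
    return W
def hsv(im): return cv2.cvtColor(im["pixels"],cv2.COLOR_RGB2HSV)
E
python3 - <<'E'
import cv2
a=cv2.imread("pics/scene0.png")[110:330,150:450];b=cv2.imread("pics/top0.png")[80:260,170:470]
cv2.imwrite("pics/a.png",cv2.resize(a,None,fx=2.6,fy=2.6,interpolation=cv2.INTER_CUBIC))
cv2.imwrite("pics/b.png",cv2.resize(b,None,fx=2.6,fy=2.6,interpolation=cv2.INTER_CUBIC))
E
```

```text
(no output)
```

View pics/a.png

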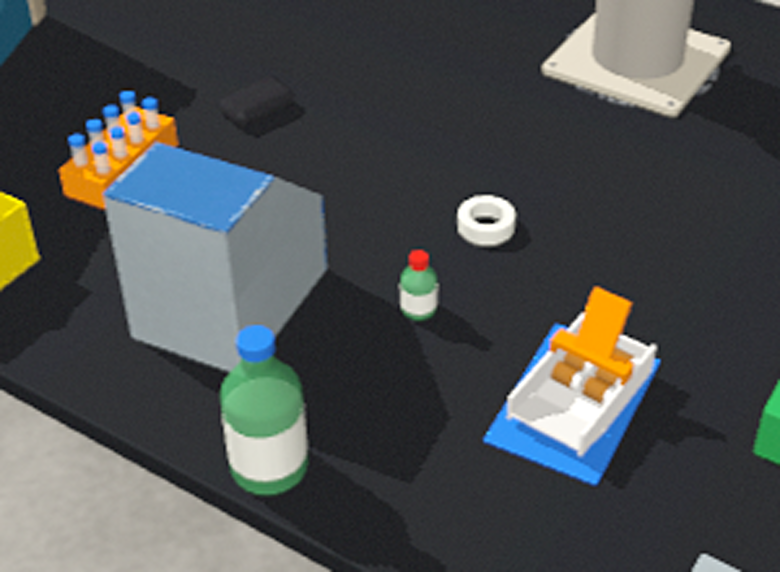

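View pics/b.png

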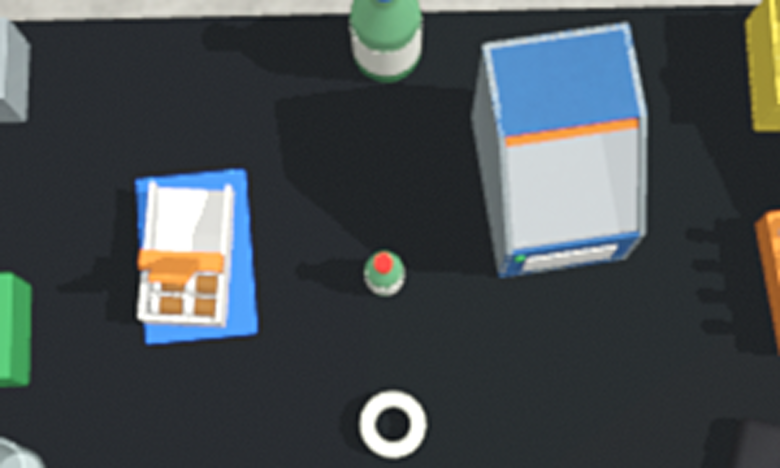

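View pics/top0.png

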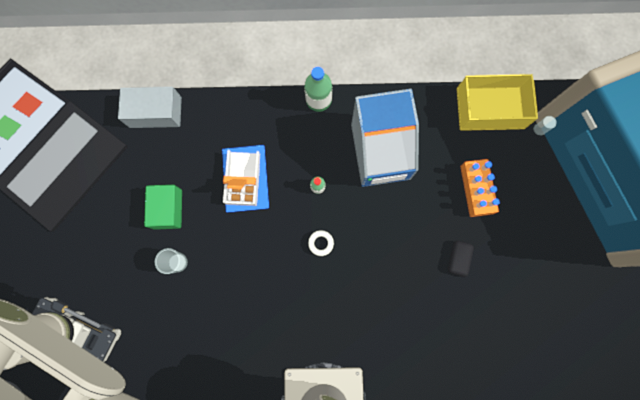

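The scene picture shows the tray on the blue mat, nose away from the base (crop ~590,370), and the hopper (~215,250). The top picture shows the mat at (245,181), the hopper at (385,139) with its mouth towards the robot, and the dropper (318,185) and tape (321,243) between and in front of them.

Run:
```python
from h import *
d=pickle.load(open("d0.pkl","rb"))
def rect(p):
    (c,s,a)=cv2.minAreaRect((p[:,:2]*1000).astype(np.float32)); return np.round(c,1),np.round(s,1),round(a,2)
for n in d:
    im=d[n];W=cloud(im);H=hsv(im);print(n)
    K=np.array(im["K"]);Rm=R.from_rotvec(im["orientation"]).as_matrix();C=np.array(im["xyz"])
    def sel(m): return W[m&np.isfinite(W[...,0])]
    blue=(H[...,0]>95)&(H[...,0]<125)&(H[...,1]>120)&(H[...,2]>90)
    near=lambda x0,x1,y0,y1,z0,z1:(W[...,0]>x0)&(W[...,0]<x1)&(W[...,1]>y0)&(W[...,1]<y1)&(W[...,2]>z0)&(W[...,2]<z1)
    m=blue&near(.2,.6,.1,.4,-.01,.02); p=sel(m);print("mat",rect(p),np.median(p[:,2]))
    orange=(H[...,0]>5)&(H[...,0]<22)&(H[...,1]>180)&(H[...,2]>120)
    p=sel(orange&near(.2,.6,.1,.4,.08,.2));print("paddle",len(p),rect(p),p.min(0),p.max(0),p.mean(0))
    p=sel(near(.2,.6,.1,.4,.06,.2));print("hi",rect(p),p[:,2].max())
    p=sel(near(.2,.6,.1,.4,.015,.05));print("tray all",rect(p))
    p=sel(near(.2,.7,-.35,-.05,.195,.25));print("roof",rect(p),np.median(p[:,2]))
    p=sel(near(.2,.8,-.35,-.05,.1,.25));print("hop>.1",rect(p))
    p=sel(orange&near(.2,.7,-.35,-.05,.15,.25));print("flap edge",len(p),rect(p) if len(p)>3 else 0, p.mean(0) if len(p) else 0)
im=d["top"];W=cloud(im)
for c in((245,150),(245,170),(241,183),(385,130),(388,150),(388,178),(318,185),(321,243)):print(c,W[c[1],c[0]].round(3))
```

```text
scene
mat (array([583.1, 224.7]), array([ 38. , 131.5]), 3.98) 0.0026672670618086425Traceback (most recent call last):
  File "<stdin>", line 13, in <module>
    return umr_minimum(a, axis, None, out, keepdims, initial, where)
ValueError: zero-size array to reduction operation minimum which has no identity
```

```bash
cat > m.py <<'E'
from h import *
d=pickle.load(open("d0.pkl","rb"))
def rect(p):
    if len(p)<4:return None
    (c,s,a)=cv2.minAreaRect((p[:,:2]*1000).astype(np.float32)); return np.round(c,1),np.round(s,1),round(a,2)
for n in d:
    im=d[n];W=cloud(im);H=hsv(im);print(n)
    def sel(m): return W[m&np.isfinite(W[...,0])]
    blue=(H[...,0]>95)&(H[...,0]<125)&(H[...,1]>120)&(H[...,2]>90)
    near=lambda x0,x1,y0,y1,z0,z1:(W[...,0]>x0)&(W[...,0]<x1)&(W[...,1]>y0)&(W[...,1]<y1)&(W[...,2]>z0)&(W[...,2]<z1)
    T=(.35,.7,.1,.33);Hp=(.35,.8,-.35,-.06)
    p=sel(blue&near(*T,-.01,.02));print("mat",rect(p),np.median(p[:,2]))
    orange=(H[...,0]>5)&(H[...,0]<22)&(H[...,1]>180)&(H[...,2]>120)
    p=sel(orange&near(*T,.075,.2));print("paddle",len(p),rect(p));print(p.min(0),p.max(0),p.mean(0))
    p=sel(orange&near(*T,.05,.2));print("orange all",len(p),rect(p))
    p=sel(near(*T,.012,.05));print("tray all",rect(p))
    p=sel(near(*Hp,.205,.25));print("roof",rect(p),np.median(p[:,2]))
    p=sel(near(*Hp,.1,.25));print("hop>.1",rect(p))
    p=sel(orange&near(*Hp,.15,.25));print("flap edge",len(p),rect(p), p.mean(0) if len(p) else 0)
im=d["top"];W=cloud(im)
for c in((245,150),(245,170),(241,183),(385,110),(388,130),(388,150),(388,178),(318,185),(321,243)):print(c,W[c[1],c[0]].round(3))
E
python3 m.py
```

```text
scene
mat (array([633.8, 228.3]), array([140.1, 133.3]), 3.83) 0.0036367230958243013
paddle 303 (array([630. , 237.6]), array([46.7, 39.8]), 82.16)
[0.60717422 0.21532154 0.07545276] [0.65059776 0.2609195  0.12607063] [0.63213227 0.23971384 0.10085023]
orange all 541 (array([638.8, 239.8]), array([90.4, 56.6]), 82.16)
tray all (array([641.9, 237.6]), array([ 94.3, 120.2]), 87.17)
roof (array([ 773. , -185.3]), array([ 73.4, 154.5]), 7.36) 0.21496742375554356
hop>.1 (array([ 728.1, -190.7]), array([165.5, 155.9]), 7.7)
flap edge 0 None 0
top
mat (array([633.7, 226.8]), array([137.9, 136.4]), 4.04) 0.004302403550864309
paddle 73 (array([627.6, 235.5]), array([42.4, 34.1]), 86.7)
[0.60966262 0.21383577 0.07560227] [0.64420712 0.25664348 0.12518835] [0.63155789 0.23515929 0.09728965]
orange all 97 (array([630.4, 236.8]), array([88. , 39.6]), 86.7)
tray all (array([633.7, 231.2]), array([135.3, 109.3]), 2.9)
roof (array([ 769.6, -186.8]), array([ 76.2, 150.9]), 7.41) 0.21587598731885416
hop>.1 (array([ 723.6, -193.2]), array([171.8, 152.4]), 7.39)
flap edge 81 (array([ 740.2, -188.7]), array([  6.4, 130.7]), 8.12) [ 0.73949365 -0.18837706  0.20757017]
(245, 150) [0.756 0.231 0.004]
(245, 170) [0.69  0.229 0.011]
(241, 183) [0.629 0.223 0.101]
(385, 110) [ 0.794 -0.179  0.215]
(388, 130) [ 0.741 -0.186  0.205]
(388, 150) [ 0.699 -0.19   0.163]
(388, 178) [ 0.641 -0.199  0.078]
(318, 185) [0.624 0.004 0.078]
(321, 243) [ 0.463 -0.001  0.003]
```

```bash
sed -i 's/T=(.35,.7,.1,.33);Hp=(.35,.8,/T=(.5,.8,.13,.33);Hp=(.5,.95,/' m.py
cat >> m.py <<'E'
# tray yaw: side walls and paddle/bridge via top view, hopper front
for n in d:
    im=d[n];W=cloud(im);H=hsv(im)
    near=lambda x0,x1,y0,y1,z0,z1:(W[...,0]>x0)&(W[...,0]<x1)&(W[...,1]>y0)&(W[...,1]<y1)&(W[...,2]>z0)&(W[...,2]<z1)
    for z0 in(.015,.03,.038,.055):
        p=W[near(.5,.8,.13,.33,z0,z0+.012 if z0>.02 else .2)];print(n,z0,len(p),rect(p),p.min(0).round(3),p.max(0).round(3))
E
python3 m.py
```

```text
scene
mat (array([668.3, 231.3]), array([209. , 134.6]), 4.02) 0.0040261347920862445
paddle 303 (array([630. , 237.6]), array([46.7, 39.8]), 82.16)
[0.60717422 0.21532154 0.07545276] [0.65059776 0.2609195  0.12607063] [0.63213227 0.23971384 0.10085023]
orange all 541 (array([638.8, 239.8]), array([90.4, 56.6]), 82.16)
tray all (array([664.2, 236.4]), array([ 94. , 165.5]), 86.72)
roof (array([ 792.8, -182.7]), array([113.3, 154.5]), 7.36) 0.21487948323347728
hop>.1 (array([ 747.3, -187.3]), array([206.3, 157. ]), 7.01)
flap edge 0 None 0
top
mat (array([668.8, 229.6]), array([208.5, 136.4]), 4.24) 0.004271841861994918
paddle 73 (array([627.6, 235.5]), array([42.4, 34.1]), 86.7)
[0.60966262 0.21383577 0.07560227] [0.64420712 0.25664348 0.12518835] [0.63155789 0.23515929 0.09728965]
orange all 97 (array([630.4, 236.8]), array([88. , 39.6]), 86.7)
tray all (array([660.7, 227.6]), array([108.1, 198.9]), 87.22)
roof (array([ 787.1, -184.2]), array([111.6, 151.1]), 7.66) 0.2159123582469593
hop>.1 (array([ 740.6, -190.6]), array([205.5, 152.5]), 7.66)
flap edge 81 (array([ 740.2, -188.7]), 
[... 529 characters left out ...]
4]), 86.09) [0.584 0.185 0.03 ] [0.748 0.286 0.042]
scene 0.038 190 (array([663.7, 236.4]), array([ 94. , 164.4]), 86.72) [0.584 0.185 0.038] [0.748 0.286 0.05 ]
scene 0.055 190 (array([650.8, 236.5]), array([93.6, 28.3]), 87.38) [0.635 0.189 0.055] [0.666 0.283 0.067]
top 0.015 1313 (array([661.9, 233.4]), array([ 93.7, 162.3]), 85.92) [0.579 0.182 0.015] [0.746 0.284 0.125]
top 0.03 270 (array([662.1, 233.8]), array([ 93.3, 162.3]), 86.11) [0.579 0.182 0.03 ] [0.746 0.284 0.042]
top 0.038 190 (array([661.9, 233.3]), array([ 93.6, 162. ]), 85.83) [0.579 0.183 0.038] [0.746 0.284 0.05 ]
top 0.055 138 (array([685.4, 231.8]), array([ 93.1, 100.6]), 86.3) [0.633 0.189 0.056] [0.738 0.281 0.067]
```

```bash
cat >> h.py <<'E'
from bench import ctrl
c30,s30=np.cos(np.pi/6),.5
RT=np.array([[0,c30,s30],[1,0,0],[0,s30,-c30]]); PT=np.array([-.0305,0,.0826])
HOP=np.array([.643,-.202]);HY=7.4
def tray(x,y,z,yaw,pitch=0):           # pitch: nose down, deg
    return np.array([x,y,z]),R.from_euler("ZY",[yaw,pitch],degrees=True)
def nose(xn,zn,p,yn=0):                # tray pose with lower nose edge at hopper (xn,zn)
    r=R.from_euler("ZY",[HY,p],degrees=True)
    n=np.r_[HOP,0]+R.from_euler("Z",HY,degrees=True).apply([xn,yn,zn])
    return n-r.apply([.08,0,.016]),r
def tool(t,back=0):
    return t[0]+t[1].apply(PT-back*RT[:,2]),t[1]*R.from_matrix(RT)
def rel(T):
    s=ctrl.sense();q=R.from_rotvec(s["orientation"])
    d=q.inv().apply(T[0]-s["tool_pos"]);w=np.degrees((q.inv()*T[1]).as_rotvec())
    print("target",T[0].round(3),"rel",(d).round(4).tolist(),w.round(2).tolist())
E
python3 - <<'E'
from h import *
t=tray(.663,.235,.004,-3.8)
rel(tool(t,.1));rel(tool(t))
E
```

```text
target [0.583 0.24  0.173] rel [-0.4254, -0.1348, 0.0454] [-26.3, -17.95, 67.01]
target [0.633 0.237 0.087] rel [-0.472, -0.1166, 0.132] [-26.3, -17.95, 67.01]
```

{"op": "carry_out", "data": {"motion": [-0.2,-0.425,-0.135,0.045,-26.3,-17.95,67,-0.2,-0.425,-0.135,0.045,-26.3,-17.95,67,-0.2,-0.425,-0.135,0.045,-26.3,-17.95,67,-0.2,-0.425,-0.135,0.045,-26.3,-17.95,67,-0.2,-0.425,-0.135,0.045,-26.3,-17.95,67,-0.2,-0.425,-0.135,0.045,-26.3,-17.95,67,-0.2,-0.425,-0.135,0.045,-26.3,-17.95,67,-0.2,-0.425,-0.135,0.045,-26.3,-17.95,67,-0.2,-0.425,-0.135,0.045,-26.3,-17.95,67,-0.2,-0.425,-0.135,0.045,-26.3,-17.95,67,-0.2,-0.425,-0.135,0.045,-26.3,-17.95,67,-0.2,-0.425,-0.135,0.045,-26.3,-17.95,67,-0.2,-0.425,-0.135,0.045,-26.3,-17.95,67,-0.2,-0.425,-0.135,0.045,-26.3,-17.95,67,-0.2,-0.425,-0.135,0.045,-26.3,-17.95,67], "newtons": 40}}

```text
time: 2.0
tool_pos: [0.582, 0.2412, 0.174]
orientation: [1.982, 1.857, 0.498]
wrist_force: [-0.6, -0.6, -0.1]
width: 0.0558
grip_force: 0.0
```

Run:
```python
from h import *
s=ctrl.sense();print(s["time"],s["joints"].round(2),s["width"],s["wrist_force"].round(1))
t=tray(.663,.235,.004,-3.8)
rel(tool(t,.1));rel(tool(t))
im=ctrl.get_image("scene");cv2.imwrite("pics/s1.png",cv2.resize(im["pixels"][130:330,230:490,::-1],None,fx=3,fy=3))
```

```text
2.0 [ 0.46 -0.17  1.96 -0.32  0.91  0.67] 0.05583251407834971 [-0.6 -0.6 -0.1]
target [0.583 0.24  0.173] rel [-0.0008, 0.0002, 0.001] [0.02, -0.06, 0.06]
target [0.633 0.237 0.087] rel [-0.0009, 0.0002, 0.101] [0.02, -0.06, 0.06]
```

View pics/s1.png

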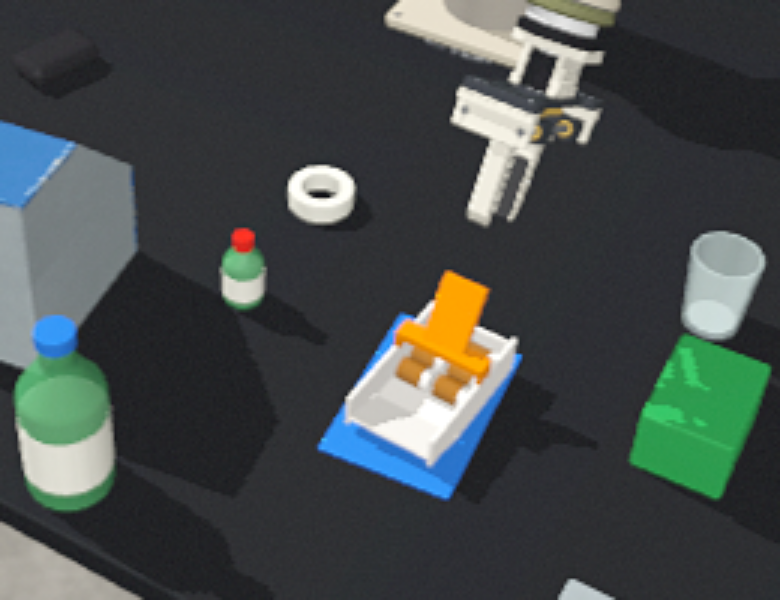

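The picture shows the fingers (490,190) in line with the leaning paddle (460,310), clear of everything. I'll go down and pinch it.

{"op": "carry_out", "data": {"motion": [-0.2,-0.001,0,0.025,0,0,0,-0.2,-0.001,0,0.05,0,0,0,-0.2,-0.001,0,0.075,0,0,0,-0.2,-0.001,0,0.09,0,0,0,-0.2,-0.001,0,0.101,0,0,0,-0.2,-0.001,0,0.101,0,0,0,-0.2,-0.001,0,0.101,0,0,0,0.4,-0.001,0,0.101,0,0,0,0.6,-0.001,0,0.101,0,0,0,0.7,-0.001,0,0.101,0,0,0,0.8,-0.001,0,0.101,0,0,0,1,-0.001,0,0.101,0,0,0,1,-0.001,0,0.101,0,0,0,1,-0.001,0,0.101,0,0,0,1,-0.001,0,0.101,0,0,0,1,-0.001,0,0.101,0,0,0], "newtons": 40}}

```text
time: 3.65
tool_pos: [0.6331, 0.2363, 0.0868]
orientation: [1.983, 1.856, 0.499]
wrist_force: [3.0, 0.7, 2.3]
width: 0.0097
grip_force: 40.0
```

Run:
```python
from h import *
s=ctrl.sense();print(s["time"],s["width"],s["grip_force"],s["wrist_force"].round(1),s["joint_vel"].round(3))
t=tray(.663,.235,.004,-3.8)
rel(tool(t))
# lift, nose up 6
for z in (.03,.08,.15): rel(tool(tray(.663,.235,z,-3.8,-6)))
rel(tool(tray(.60,.235,.19,-3.8,-6)))
```

```text
3.65 0.009721310113925125 39.99748349189758 [3.  0.7 2.3] [-0.002 -0.002  0.     0.    -0.001 -0.002]
target [0.633 0.237 0.087] rel [0.0007, -0.0006, -0.0001] [0.07, -0.04, -0.0]
target [0.624 0.238 0.109] rel [0.0007, 0.0033, -0.0237] [-5.93, -0.04, -0.01]
target [0.624 0.238 0.159] rel [0.0007, 0.0283, -0.067] [-5.93, -0.04, -0.01]
target [0.624 0.238 0.229] rel [0.0008, 0.0634, -0.1276] [-5.93, -0.04, -0.01]
target [0.561 0.238 0.269] rel [-0.0034, 0.029, -0.1937] [-5.93, -0.04, -0.01]
```

{"op": "carry_out", "data": {"motion": [1,0,0.001,-0.003,0,0,0,1,0,0.004,-0.008,0,0,0,1,0,0.008,-0.015,0,0,0,1,0,0.013,-0.0225,0,0,0,1,0,0.018,-0.033,-0.6,0,0,1,0,0.023,-0.0435,-1.2,0,0,1,0,0.031,-0.059,-2.1,0,0,1,0,0.038,-0.075,-3,0,0,1,0,0.046,-0.091,-3.9,0,0,1,0,0.053,-0.107,-4.8,0,0,1,0,0.059,-0.119,-5.5,0,0,1,0,0.063,-0.128,-6,0,0,1,-0.001,0.056,-0.142,-6,0,0,1,-0.001,0.048,-0.158,-6,0,0,1,-0.002,0.04,-0.173,-6,0,0,1,-0.003,0.033,-0.186,-6,0,0,1,-0.003,0.029,-0.194,-6,0,0,1,-0.003,0.029,-0.194,-6,0,0]}}

```text
time: 5.45
tool_pos: [0.5605, 0.2383, 0.2698]
orientation: [1.914, 1.792, 0.585]
wrist_force: [-0.0, 0.9, -3.9]
width: 0.0096
grip_force: 40.0
```

Run:
```python
from h import *
s=ctrl.sense();print(s["time"],s["width"],s["grip_force"],s["wrist_force"].round(2),s["ft_torque"].round(3),s["joints"].round(2))
for n in("scene","top"):
    im=ctrl.get_image(n);W=cloud(im);H=hsv(im)
    cv2.imwrite(f"pics/{n}2.png",cv2.resize(im["pixels"][90:310,180:480,::-1],None,fx=2.6,fy=2.6))
# measure tray in tool frame: white tray points
    q=R.from_rotvec(s["orientation"]);m=np.isfinite(W[...,0])&(np.linalg.norm(W-s["tool_pos"],axis=-1)<.2)
    P=(q.inv().apply(W[m]-s["tool_pos"]))@RT.T+PT
    k=(P[:,2]<.05)&(P[:,2]>.012)&(abs(P[:,0])<.11)&(abs(P[:,1])<.08);p=P[k]
    print(n,k.sum(),cv2.minAreaRect((p[:,:2]*1000).astype(np.float32)))
c=tray(.53,0,.20,3,-6)
rel(tool(c))
# final pre-entry
rel(tool(tray(*nose(-.05,.145,0)[0],HY,-6)));rel(tool(nose(-.03,.14,0)))
```

```text
5.45 0.00957995833443921 39.99814510345459 [-0.03  0.95 -3.91] [-0.021  0.772 -0.01 ] [ 0.52 -0.36  1.98 -0.39  1.01  0.71]
scene 955 ((2.043487548828125, 1.9828529357910156), (167.8692626953125, 95.19222259521484), 0.2142767757177353)
top 916 ((-1.830657958984375, -0.8758506774902344), (160.2436981201172, 93.40699768066406), 0.28871867060661316)
target [ 0.491 -0.002  0.279] rel [-0.244, -0.0373, -0.04] [0.02, 3.98, -5.49]
target [ 0.475 -0.224  0.208] rel [-0.4663, -0.0799, 0.0168] [0.02, 6.57, -9.05]
target [ 0.504 -0.22   0.207] rel [-0.4608, -0.0581, 0.0343] [6.0, 6.09, -9.38]
```

View pics/scene2.png

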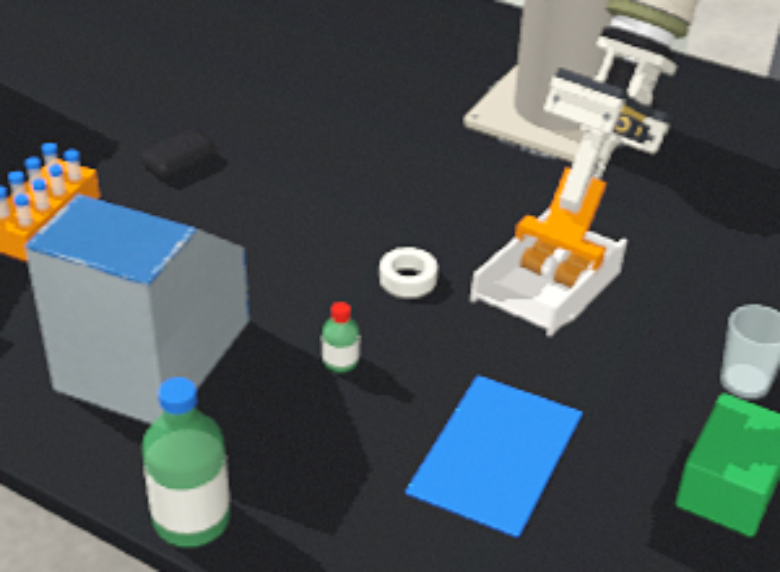

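The tray hangs level in the hand with the vials against its rear wall (555,265), and the mat is bare (495,455). Next I carry it across, clear of the dropper.

{"op": "carry_out", "data": {"motion": [1,-0.007,-0.001,-0.001,0,0.1,-0.2,1,-0.024,-0.004,-0.004,0,0.4,-0.5,1,-0.046,-0.007,-0.008,0,0.8,-1,1,-0.071,-0.011,-0.012,0,1.2,-1.6,1,-0.098,-0.015,-0.016,0,1.6,-2.2,1,-0.122,-0.019,-0.02,0,2,-2.7,1,-0.146,-0.022,-0.024,0,2.4,-3.3,1,-0.171,-0.026,-0.028,0,2.8,-3.9,1,-0.195,-0.03,-0.032,0,3.2,-4.4,1,-0.215,-0.033,-0.035,0,3.5,-4.8,1,-0.23,-0.035,-0.038,0,3.7,-5.2,1,-0.239,-0.037,-0.039,0,3.9,-5.4,1,-0.244,-0.037,-0.04,0,4,-5.5,1,-0.244,-0.037,-0.04,0,4,-5.5]}}

```text
time: 6.95
tool_pos: [0.4937, -0.0035, 0.2792]
orientation: [1.82, 1.915, 0.62]
wrist_force: [0.3, 0.6, -3.4]
width: 0.0099
grip_force: 40.0
```

Run:
```python
from h import *
print(ctrl.sense()["time"],ctrl.sense()["joints"].round(2))
# re-measure the uncovered mat in both cameras, and the hopper roof
for n in("scene","top"):
    im=ctrl.get_image(n);W=cloud(im);H=hsv(im)
    blue=(H[...,0]>95)&(H[...,0]<125)&(H[...,1]>120)&(H[...,2]>90)
    m=(blue&(W[...,0]>.5)&(W[...,0]<.8)&(W[...,1]>.1)&(W[...,1]<.35)&(W[...,2]<.02)).astype(np.uint8)
    c=max(cv2.findContours(m,cv2.RETR_EXTERNAL,cv2.CHAIN_APPROX_NONE)[0],key=len)[:,0]
    p=W[c[:,1],c[:,0]];p=W[m>0];print(n,cv2.minAreaRect((p[:,:2]*1000).astype(np.float32)),np.median(p,0), p.mean(0))
a=nose(-.05,.145,-6);rel(tool(a))
```

```text
6.95 [-0.24 -0.89  2.29  0.19  1.15 -0.32]
scene ((667.3096923828125, 230.87078857421875), (212.67520141601562, 134.26300048828125), 4.859253883361816) [0.67843359 0.23474713 0.00450396] [0.67581071 0.2337832  0.00444123]
top ((668.6835327148438, 230.7321014404297), (207.46360778808594, 138.00352478027344), 4.480221748352051) [0.6660406  0.22938222 0.00452061] [0.66658536 0.22921578 0.00445199]
target [ 0.478 -0.223  0.2  ] rel [-0.22, -0.0691, 0.0483] [-0.12, 2.58, -3.58]
```

Run:
```python
from h import *
rel(tool(nose(-.03,.145,-3)))
```

```text
target [ 0.5   -0.221  0.206] rel [-0.2183, -0.047, 0.0568] [2.88, 2.48, -3.65]
```

{"op": "carry_out", "data": {"motion": [1,-0.007,-0.001,0.002,0.1,0.1,-0.1,1,-0.022,-0.005,0.006,0.3,0.2,-0.4,1,-0.041,-0.009,0.011,0.5,0.5,-0.7,1,-0.063,-0.014,0.016,0.8,0.7,-1.1,1,-0.087,-0.019,0.023,1.1,1,-1.5,1,-0.109,-0.0235,0.028,1.4,1.2,-1.8,1,-0.131,-0.028,0.034,1.7,1.5,-2.2,1,-0.153,-0.033,0.04,2,1.7,-2.6,1,-0.175,-0.038,0.0455,2.3,2,-2.9,1,-0.194,-0.042,0.0505,2.6,2.2,-3.2,1,-0.207,-0.0445,0.054,2.7,2.4,-3.5,1,-0.215,-0.046,0.056,2.9,2.5,-3.6,1,-0.218,-0.047,0.057,2.9,2.5,-3.6,1,-0.218,-0.047,0.057,2.9,2.5,-3.6,1,-0.218,-0.047,0.057,2.9,2.5,-3.6]}}

```text
time: 8.55
tool_pos: [0.5007, -0.2195, 0.2058]
orientation: [1.781, 2.028, 0.601]
wrist_force: [-0.7, 0.2, -2.4]
width: 0.0099
grip_force: 40.0
```

Run:
```python
from h import *
s=ctrl.sense();print(s["time"],s["joints"].round(2),s["wrist_force"].round(1),s["ft_torque"].round(2))
im=ctrl.get_image("scene");W=cloud(im)
cv2.imwrite("pics/s3.png",cv2.resize(im["pixels"][90:270,130:370,::-1],None,fx=3,fy=3))
rel(tool(nose(-.03,.145,-3)))
for x,z,p in((.0,.142,-3),(.03,.14,-2),(.062,.14,0)): rel(tool(nose(x,z,p)))
```

```text
8.55 [-0.83 -0.45  2.14  0.51  1.14 -1.1 ] [-0.7  0.2 -2.4] [-0.19  0.69  0.  ]
target [ 0.5   -0.221  0.206] rel [-0.0009, -0.0005, -0.0001] [0.0, -0.05, 0.02]
target [ 0.53  -0.217  0.203] rel [-0.0009, 0.023, 0.0188] [0.0, -0.05, 0.02]
target [ 0.561 -0.213  0.203] rel [-0.001, 0.049, 0.0357] [1.0, -0.05, 0.02]
target [ 0.595 -0.208  0.207] rel [-0.001, 0.0799, 0.0511] [3.0, -0.04, 0.02]
```

View pics/s3.png

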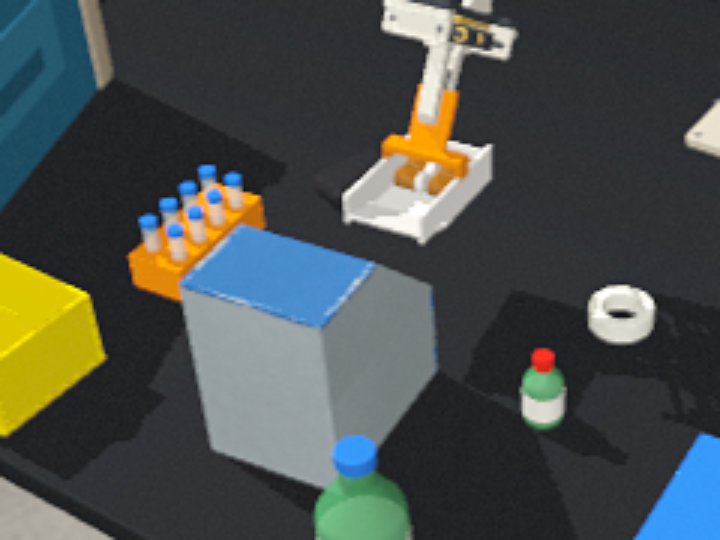

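The tray is just in front of the mouth, with its nose at about (380,235) and the vials still at the back. Now push the nose through the flap.

{"op": "carry_out", "data": {"motion": [1,-0.001,0.005,0.004,0,0,0,1,-0.001,0.012,0.01,0,0,0,1,-0.001,0.0175,0.0145,0,0,0,1,-0.001,0.023,0.019,0,0,0,1,-0.001,0.028,0.022,0.2,0,0,1,-0.001,0.0335,0.0255,0.4,0,0,1,-0.001,0.0385,0.029,0.6,0,0,1,-0.001,0.044,0.0325,0.8,0,0,1,-0.001,0.049,0.0355,1,0,0,1,-0.001,0.0545,0.038,1.3,0,0,1,-0.001,0.0595,0.041,1.7,0,0,1,-0.001,0.0645,0.0435,2,0,0,1,-0.001,0.07,0.046,2.4,0,0,1,-0.001,0.075,0.0485,2.7,0,0,1,-0.001,0.08,0.051,3,0,0,1,-0.001,0.08,0.051,3,0,0,1,-0.001,0.08,0.051,3,0,0]}}

```text
time: 10.3
tool_pos: [0.5955, -0.2089, 0.207]
orientation: [1.81, 2.061, 0.554]
wrist_force: [0.6, -0.8, -0.9]
width: 0.0104
grip_force: 40.0
```

Run:
```python
from h import *
s=ctrl.sense();print(s["time"],s["joints"].round(2),s["wrist_force"].round(1),s["ft_torque"].round(2))
im=ctrl.get_image("top");W=cloud(im)
cv2.imwrite("pics/t3.png",cv2.resize(im["pixels"][70:230,310:470,::-1],None,fx=3.6,fy=3.6))
rel(tool(nose(.062,.14,0)))
for x,z,p in((.061,.130,10),(.059,.120,20),(.056,.112,28),(.054,.105,37),(.052,.1,45),(.048,.095,54)): rel(tool(nose(x,z,p)))
```

```text
10.3 [-0.63 -0.19  1.92  0.41  1.05 -0.9 ] [ 0.6 -0.8 -0.9] [-0.03  0.   -0.01]
target [ 0.595 -0.208  0.207] rel [0.0007, -0.0003, 0.0001] [0.05, -0.03, -0.01]
target [ 0.607 -0.207  0.215] rel [0.0007, 0.0144, -0.0008] [10.05, -0.03, -0.01]
target [ 0.621 -0.205  0.22 ] rel [0.0007, 0.0295, 0.0014] [20.05, -0.03, -0.01]
target [ 0.633 -0.203  0.223] rel [0.0007, 0.0408, 0.0053] [28.05, -0.03, -0.0]
target [ 0.649 -0.201  0.225] rel [0.0007, 0.0558, 0.0117] [37.05, -0.03, -0.0]
target [ 0.664 -0.199  0.225] rel [0.0007, 0.0691, 0.0188] [45.05, -0.03, 0.0]
target [ 0.68  -0.197  0.224] rel [0.0007, 0.0821, 0.0282] [54.05, -0.03, 0.0]
```

View pics/t3.png

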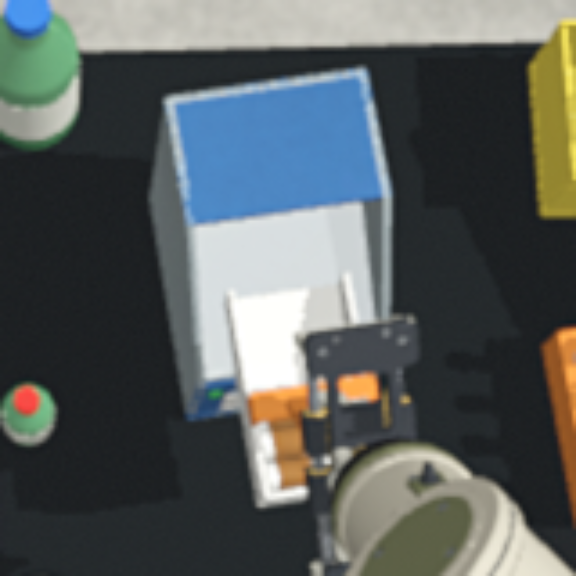

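The nose is well inside the mouth (290,285), centred between the side walls, with the vials still at the rear (285,460). Now tip.

{"op": "carry_out", "data": {"motion": [1,0.001,0.005,0,3.4,0,0,1,0.001,0.01,-0.001,6.8,0,0,1,0.001,0.0145,-0.001,10,0,0,1,0.001,0.0195,0,13.4,0,0,1,0.001,0.0245,0.001,16.8,0,0,1,0.001,0.0295,0.0015,20,0,0,1,0.001,0.035,0.0035,24,0,0,1,0.001,0.041,0.0055,28,0,0,1,0.001,0.0485,0.0085,32.5,0,0,1,0.001,0.056,0.0115,37,0,0,1,0.001,0.0625,0.0155,41,0,0,1,0.001,0.069,0.019,45,0,0,1,0.001,0.0755,0.0235,49.5,0,0,1,0.001,0.082,0.028,54,0,0,1,0.001,0.082,0.028,54,0,0,1,0.001,0.082,0.028,54,0,0,1,0.001,0.082,0.028,54,0,0,1,0.001,0.082,0.028,54,0,0,1,0.001,0.082,0.028,54,0,0,1,0.001,0.082,0.028,54,0,0]}}

```text
time: 12.35
tool_pos: [0.6795, -0.197, 0.2238]
orientation: [-1.869, -2.128, 0.449]
wrist_force: [5.5, 0.9, 1.4]
width: 0.0098
grip_force: 40.0
```

Run:
```python
from h import *
s=ctrl.sense();print(s["time"],s["joints"].round(2),s["wrist_force"].round(1),s["ft_torque"].round(2))
for n,b in(("top",(70,230,310,470)),("scene",(90,250,130,290))):
    im=ctrl.get_image(n)
    cv2.imwrite(f"pics/{n}4.png",cv2.resize(im["pixels"][b[0]:b[1],b[2]:b[3],::-1],None,fx=3.6,fy=3.6))
    print(n,[[(np.round(r["rect"]),round(r["p"],2)) for r in ctrl.boxes_of("vial0",im)]])
rel(tool(nose(.048,.095,54)))
```

```text
12.35 [-0.27  0.91  0.5  -0.18  2.11 -0.46] [5.5 0.9 1.4] [ 0.31 -1.73 -0.12]
top [[]]
scene [[]]
target [ 0.68  -0.197  0.224] rel [-0.0003, 0.0003, 0.0002] [0.16, -0.02, 0.03]
```

View pics/top4.png

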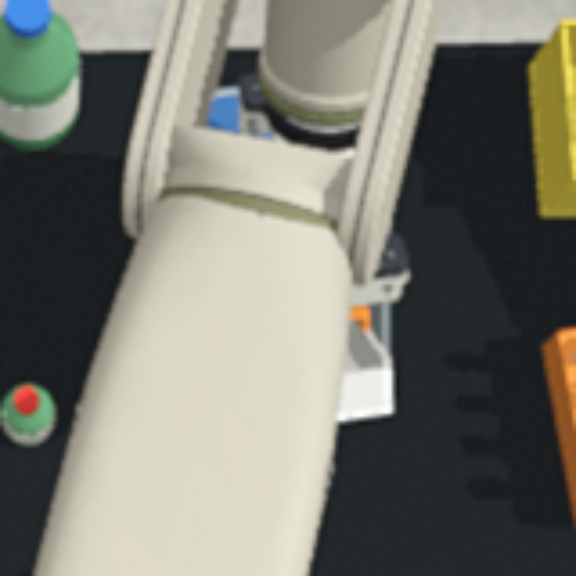

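Run:
```python
from h import *
for x,z,p in((.047,.095,61),(.052,.1,45),(.054,.105,37),(.056,.112,28),(.059,.12,20)): rel(tool(nose(x,z,p)))
```

```text
target [ 0.694 -0.195  0.224] rel [-0.0003, 0.0136, -0.0061] [7.16, -0.02, 0.04]
target [ 0.664 -0.199  0.225] rel [-0.0002, -0.015, 0.0051] [-8.84, -0.03, 0.03]
target [ 0.649 -0.201  0.225] rel [-0.0002, -0.0286, 0.0117] [-16.84, -0.03, 0.03]
target [ 0.633 -0.203  0.223] rel [-0.0002, -0.0426, 0.0201] [-25.84, -0.03, 0.03]
target [ 0.621 -0.205  0.22 ] rel [-0.0002, -0.0524, 0.0269] [-33.84, -0.03, 0.03]
```

{"op": "carry_out", "data": {"motion": [1,0,0.0068,-0.003,3.6,0,0,1,0,0.0136,-0.006,7,0,0,1,0,0.0068,-0.003,3.6,0,0,1,0,0,0,0,0,0,1,0,0.0068,-0.003,3.6,0,0,1,0,0.0136,-0.006,7,0,0,1,0,0.0136,-0.006,7,0,0,1,0,0.0136,-0.006,7,0,0,1,0,0.0136,-0.006,7,0,0,1,0,0.0136,-0.006,7,0,0,1,0,0.0068,-0.003,3.6,0,0,1,0,0,0,0,0,0,1,0,-0.0075,0.0025,-4.4,0,0,1,0,-0.015,0.005,-8.8,0,0,1,0,-0.022,0.0085,-13,0,0,1,0,-0.0286,0.0117,-17,0,0,1,0,-0.0356,0.016,-21.4,0,0,1,0,-0.0426,0.02,-26,0,0,1,0,-0.0475,0.0235,-30,0,0,1,0,-0.0524,0.027,-34,0,0]}}

```text
time: 14.55
tool_pos: [0.619, -0.2049, 0.2197]
orientation: [1.994, 2.267, 0.2]
wrist_force: [-2.3, -1.0, -0.2]
width: 0.0098
grip_force: 40.0
```

Run:
```python
from h import *
s=ctrl.sense();print(s["time"],s["joints"].round(2),s["wrist_force"].round(1),s["ft_torque"].round(2))
for n,b in(("top",(70,230,310,470)),):
    im=ctrl.get_image(n)
    cv2.imwrite(f"pics/{n}5.png",cv2.resize(im["pixels"][b[0]:b[1],b[2]:b[3],::-1],None,fx=3.6,fy=3.6))
    print(n,[[(np.round(r["rect"]),round(r["p"],2)) for r in ctrl.boxes_of("vial0",im)]])
for x,z,p in((.059,.12,20),(.061,.130,10),(.062,.14,0),(.03,.145,0),(-.01,.15,0),(-.05,.155,0)): rel(tool(nose(x,z,p)))
```

```text
14.55 [-0.45  0.11  1.51  0.1   1.37 -0.6 ] [-2.3 -1.  -0.2] [0.06 0.58 0.17]
top [[]]
target [ 0.621 -0.205  0.22 ] rel [-0.0007, 0.0043, -0.0014] [-0.12, -0.12, -0.14]
target [ 0.607 -0.207  0.215] rel [-0.0007, -0.0107, 0.0016] [-10.12, -0.11, -0.15]
target [ 0.595 -0.208  0.207] rel [-0.0008, -0.0241, 0.0076] [-20.12, -0.09, -0.16]
target [ 0.563 -0.212  0.212] rel [-0.0008, -0.0548, -0.0028] [-20.12, -0.09, -0.16]
target [ 0.524 -0.218  0.217] rel [-0.0009, -0.0934, -0.0146] [-20.12, -0.09, -0.16]
target [ 0.484 -0.223  0.222] rel [-0.001, -0.1319, -0.0264] [-20.12, -0.09, -0.16]
```

View pics/top5.png

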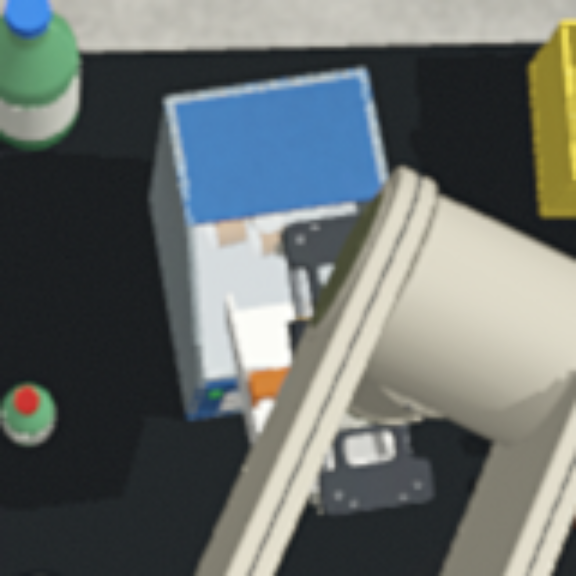

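Two or more vials show through the clear flap at the back of the hopper (230,232)/(270,240), and the tray ramp (265,320) is clear. I'll level the tray with the nose still in and check for amber in it by colour.

{"op": "carry_out", "data": {"motion": [1,0,-0.003,0,-5,0,0,1,-0.001,-0.0107,0.0016,-10,0,0,1,-0.001,-0.017,0.0045,-15,0,0,1,-0.001,-0.024,0.0076,-20,0,0,1,-0.001,-0.024,0.0076,-20,0,0,1,-0.001,-0.024,0.0076,-20,0,0]}}

```text
time: 15.25
tool_pos: [0.5978, -0.2085, 0.2076]
orientation: [1.814, 2.063, 0.551]
wrist_force: [-1.4, 1.1, -0.3]
width: 0.0098
grip_force: 40.0
```

```bash
cat > amber.py <<'E'
from h import *
s=ctrl.sense();q=R.from_rotvec(s["orientation"]);print(s["time"],s["wrist_force"].round(1))
for n in("scene","top"):
    im=ctrl.get_image(n);W=cloud(im);H=hsv(im)
    P=(q.inv().apply((W-s["tool_pos"]).reshape(-1,3))@RT.T+PT).reshape(W.shape)
    k=(P[...,2]<.04)&(P[...,2]>.004)&(abs(P[...,0])<.076)&(abs(P[...,1])<.042)
    am=(H[...,0]<25)&(H[...,1]>90)
    print(n,"inside tray px",k.sum(),"amber",(k&am).sum(),"pts above z.014, x<.03:",(k&(P[...,2]>.014)&(P[...,0]<.03)).sum())
    d0=pickle.load(open("d0.pkl","rb"))
    bench=(W[...,2]>.008)&(W[...,2]<.045)&am
    c=np.argwhere(bench);print("low amber px",len(c),W[bench].mean(0).round(3) if len(c) else "", W[bench].min(0) if len(c) else "",W[bench].max(0) if len(c) else "")
    hz=[p for p in W[am] if .64<p[0]<.9 and -.28<p[1]<-.08];print("amber in hopper",len(hz),np.mean(hz,0).round(3) if hz else "")
    print([(np.round(r["rect"]),round(r["p"],2)) for r in ctrl.boxes_of("vial0",im)])
E
python3 amber.py;python3 - <<'E'
from h import *
for x,z,p in((.062,.14,0),(.03,.145,0),(-.01,.15,0),(-.05,.155,0)): rel(tool(nose(x,z,p)))
E
```

```text
15.25 [-1.4  1.1 -0.3]
scene inside tray px 396 amber 1 pts above z.014, x<.03: 79
low amber px 384 [ 0.64  -0.46   0.035] [ 0.37821207 -0.51918939  0.00804944] [ 0.70494311 -0.39682929  0.04498987]
amber in hopper 7 [ 0.781 -0.258  0.216]
[(array([232., 210.,  84.,  90.]), 0.68)]
top inside tray px 745 amber 5 pts above z.014, x<.03: 186
low amber px 493 [ 0.607 -0.462  0.034] [ 0.5338158  -0.68446223  0.00801079] [ 0.90550398 -0.43312631  0.04499709]
amber in hopper 2 [ 0.652 -0.275  0.084]
[]
target [ 0.595 -0.208  0.207] rel [0.0011, -0.0057, 0.0002] [-0.01, -0.0, 0.07]
target [ 0.563 -0.212  0.212] rel [0.0011, -0.0309, -0.0202] [-0.01, -0.0, 0.07]
target [ 0.524 -0.218  0.217] rel [0.0012, -0.0631, -0.0445] [-0.01, -0.0, 0.07]
target [ 0.484 -0.223  0.222] rel [0.0012, -0.0952, -0.0688] [-0.01, -0.0, 0.07]
```

{"op": "carry_out", "data": {"motion": [1,0.001,-0.006,0,0,0,0,1,0.001,-0.014,-0.0065,0,0,0,1,0.001,-0.022,-0.013,0,0,0,1,0.001,-0.031,-0.02,0,0,0,1,0.001,-0.039,-0.026,0,0,0,1,0.001,-0.047,-0.032,0,0,0,1,0.001,-0.055,-0.038,0,0,0,1,0.001,-0.063,-0.0445,0,0,0,1,0.001,-0.073,-0.052,0,0,0,1,0.001,-0.083,-0.06,0,0,0,1,0.001,-0.09,-0.065,0,0,0,1,0.001,-0.095,-0.069,0,0,0,1,0.001,-0.095,-0.069,0,0,0]}}

```text
time: 16.75
tool_pos: [0.4821, -0.2229, 0.2207]
orientation: [1.812, 2.06, 0.552]
wrist_force: [-0.6, -0.9, -2.0]
width: 0.0101
grip_force: 40.0
```

```bash
cat >> amber.py <<'E'
    k2=k&(abs(P[...,0])<.068)&(abs(P[...,1])<.034)&(P[...,0]<.025)
    print("inner floor heights",np.percentile(P[k2][:,2],[5,25,50,75,95]).round(3),k2.sum())
    # flap plane check + tray in tool frame
    f=(W[...,0]>.66)&(W[...,0]<.73)&(W[...,1]>-.23)&(W[...,1]<-.16);w=W[f]
    h=(w[:,:2]-HOP)@[np.cos(np.radians(HY)),np.sin(np.radians(HY))]
    print("flap dz from 45deg",np.percentile(w[:,2]-.113-(h-.008),[10,50,90]).round(3))
E
python3 amber.py;python3 - <<'E'
from h import *
rel(tool(tray(.5,-.13,.17,6)))
rel(tool(tray(.56,.04,.17,5)))
rel(tool(tray(.62,.2305,.10,4.5)))
E
```

```text
16.75 [-0.6 -0.9 -2. ]
scene inside tray px 480 amber 1 pts above z.014, x<.03: 77
low amber px 389 [ 0.647 -0.462  0.035] [ 0.53582301 -0.51557482  0.00845983] [ 0.70619949 -0.42881045  0.0449975 ]
amber in hopper 7 [ 0.78  -0.26   0.214]
[]
inner floor heights [0.008 0.01  0.011 0.013 0.015] 232
flap dz from 45deg [-0.937 -0.907 -0.877]
top inside tray px 906 amber 3 pts above z.014, x<.03: 93
low amber px 485 [ 0.608 -0.46   0.035] [ 0.53370828 -0.6395764   0.00803609] [ 0.8068417  -0.17432195  0.04499905]
amber in hopper 193 [ 0.74  -0.189  0.205]
[]
inner floor heights [0.008 0.011 0.012 0.013 0.016] 309
flap dz from 45deg [0.    0.004 0.008]
target [ 0.47  -0.133  0.253] rel [0.0902, 0.0147, -0.0286] [-0.01, -0.75, 1.19]
target [0.53  0.037 0.253] rel [0.2516, 0.0851, 0.0122] [-0.01, -1.25, 2.06]
target [0.59  0.228 0.183] rel [0.433, 0.1229, 0.115] [-0.01, -1.5, 2.49]
```

Run:
```python
from h import *
rel(tool(tray(.515,-.13,.14,6)))
rel(tool(tray(.57,.03,.14,5)))
rel(tool(tray(.64,.16,.12,4.6)))
rel(tool(tray(.668,.2307,.06,4.4)))
```

```text
target [ 0.485 -0.133  0.223] rel [0.0883, 0.0126, 0.0048] [-0.01, -0.75, 1.19]
target [0.54  0.027 0.223] rel [0.2404, 0.0776, 0.0425] [-0.01, -1.25, 2.06]
target [0.61  0.158 0.203] rel [0.3604, 0.1422, 0.103] [-0.01, -1.45, 2.4]
target [0.638 0.228 0.143] rel [0.427, 0.1441, 0.1734] [-0.01, -1.55, 2.58]
```

{"op": "carry_out", "data": {"motion": [1,0.02,0.003,0.001,0,-0.2,0.3,1,0.055,0.008,0.003,0,-0.5,0.8,1,0.088,0.0126,0.005,0,-0.75,1.2,1,0.126,0.029,0.014,0,-0.9,1.4,1,0.164,0.045,0.024,0,-1,1.6,1,0.202,0.061,0.033,0,-1.1,1.8,1,0.24,0.0776,0.0425,0,-1.25,2,1,0.27,0.094,0.058,0,-1.3,2.15,1,0.3,0.11,0.073,0,-1.35,2.25,1,0.33,0.126,0.088,0,-1.4,2.3,1,0.36,0.142,0.103,0,-1.45,2.4,1,0.38,0.143,0.124,0,-1.5,2.45,1,0.4,0.1435,0.145,0,-1.5,2.5,1,0.415,0.144,0.161,0,-1.55,2.55,1,0.427,0.144,0.1734,0,-1.55,2.6,1,0.427,0.144,0.1734,0,-1.55,2.6,1,0.427,0.144,0.1734,0,-1.55,2.6,1,0.427,0.144,0.1734,0,-1.55,2.6,1,0.427,0.144,0.1734,0,-1.55,2.6]}}

```text
time: 18.85
tool_pos: [0.6377, 0.2278, 0.1437]
orientation: [1.859, 2.006, 0.539]
wrist_force: [-0.6, -0.2, -2.3]
width: 0.0097
grip_force: 40.0
```

```bash
cat > inhand.py <<'E'
from h import *
s=ctrl.sense();q=R.from_rotvec(s["orientation"]);print(s["time"],s["tool_pos"].round(4),s["wrist_force"].round(1))
for n in("scene","top"):
    im=ctrl.get_image(n);W=cloud(im);H=hsv(im)
    P=(q.inv().apply((W-s["tool_pos"]).reshape(-1,3))@RT.T+PT).reshape(W.shape)
    w=(H[...,1]<60)&(H[...,2]>90)&(abs(P[...,0])<.1)&(abs(P[...,1])<.065)
    fl=P[w&(P[...,2]<.025)&(P[...,2]>-.01)&(abs(P[...,1])<.034)&(P[...,0]<.025)&(P[...,0]>-.07)]
    A=np.c_[fl[:,:2],np.ones(len(fl))];c=np.linalg.lstsq(A,fl[:,2],rcond=None)[0]
    print(n,"floor z at 0",c[2].round(4),"slope deg",np.degrees(c[:2]).round(2),len(fl))
    ww=P[w&(P[...,2]>.012)&(P[...,2]<.055)]
    print(" rect",cv2.minAreaRect((ww[:,:2]*1000).astype(np.float32)),"wall top",np.percentile(ww[abs(ww[:,1])>.038][:,2],95).round(4))
    wc=W[w&(P[...,2]>.012)&(P[...,2]<.055)];print(" world rect",cv2.minAreaRect((wc[:,:2]*1000).astype(np.float32)))
    o=P[(H[...,0]>5)&(H[...,0]<22)&(H[...,1]>180)&(P[...,2]>.052)&(P[...,2]<.068)&(abs(P[...,0])<.1)];print(" bridge top",np.percentile(o[:,2],90).round(4))
E
python3 inhand.py; python3 -c "
from h import *
rel(tool(tray(.668,.2307,.06,4.4)))"
```

```text
18.85 [0.6377 0.2278 0.1437] [-0.6 -0.2 -2.3]
scene floor z at 0 0.0117 slope deg [ 0.25 -0.79] 483
 rect ((-2.7896194458007812, 0.6267318725585938), (165.3048553466797, 94.5079116821289), 0.21551382541656494) wall top 0.0512
 world rect ((665.3594360351562, 230.56881713867188), (165.3170166015625, 94.51130676269531), 4.556381702423096)
 bridge top 0.0676
top floor z at 0 0.0116 slope deg [-0.2  -1.11] 227
 rect ((-6.805427551269531, -1.3850593566894531), (92.9295425415039, 161.38211059570312), 89.7093276977539) wall top 0.0522
 world rect ((661.51318359375, 228.240966796875), (161.444580078125, 92.90311431884766), 4.073669910430908)
 bridge top 0.0662
target [0.638 0.228 0.143] rel [0.0006, -0.0005, 0.0008] [0.06, 0.01, -0.07]
```

The tray slid about 8 mm along the paddle in the hand but is still level and lined up with the mat. It needs +5 mm in x and +1 mm in y, then down.

Run:
```python
from h import *
for z in(.06,.02,.0,-.003):rel(tool(tray(.6728,.2319,z,4.4)))
```

```text
target [0.642 0.23  0.143] rel [0.0014, 0.0037, 0.0032] [0.06, 0.01, -0.07]
target [0.642 0.23  0.103] rel [0.0014, -0.0163, 0.0378] [0.06, 0.01, -0.07]
target [0.642 0.23  0.083] rel [0.0014, -0.0263, 0.0552] [0.06, 0.01, -0.07]
target [0.642 0.23  0.08 ] rel [0.0014, -0.0278, 0.0578] [0.06, 0.01, -0.07]
```

{"op": "carry_out", "data": {"motion": [1,0.0014,0.0037,0.0032,0,0,0,1,0.0014,-0.003,0.015,0,0,0,1,0.0014,-0.01,0.0265,0,0,0,1,0.0014,-0.0163,0.0378,0,0,0,1,0.0014,-0.02,0.044,0,0,0,1,0.0014,-0.0235,0.05,0,0,0,1,0.0014,-0.025,0.0525,0,0,0,1,0.0014,-0.0258,0.0543,0,0,0,1,0.0014,-0.0263,0.0552,0,0,0,1,0.0014,-0.0263,0.0552,0,0,0,1,0.0014,-0.0263,0.0552,0,0,0]}}

```text
time: 20.05
tool_pos: [0.6423, 0.2301, 0.0821]
orientation: [1.859, 2.007, 0.538]
wrist_force: [-0.2, 0.3, -1.3]
width: 0.0102
grip_force: 40.0
```

```bash
python3 inhand.py
python3 - <<'E'
from h import *
for z in(.0,-.003,-.005):rel(tool(tray(.6728,.2319,z,4.4)))
E
```

```text
20.05 [0.6423 0.2301 0.0821] [-0.2  0.3 -1.3]
scene floor z at 0 0.0115 slope deg [ 0.33 -0.35] 464
 rect ((-2.7444610595703125, 1.015655517578125), (92.80081939697266, 166.2683563232422), 89.71587371826172) wall top 0.0516
 world rect ((669.9097290039062, 233.25448608398438), (166.27098083496094, 92.8067626953125), 4.090198516845703)
 bridge top 0.0675
top floor z at 0 0.0116 slope deg [-0.83  0.16] 201
 rect ((-6.8101043701171875, -1.8034896850585938), (92.14290618896484, 160.47149658203125), 89.67757415771484) wall top 0.0527
 world rect ((666.0741577148438, 230.13504028320312), (160.47561645507812, 92.13898468017578), 4.050677299499512)
 bridge top 0.0676
target [0.642 0.23  0.083] rel [-0.0005, 0.0003, -0.0004] [0.02, 0.0, -0.04]
target [0.642 0.23  0.08 ] rel [-0.0005, -0.0012, 0.0022] [0.02, 0.0, -0.04]
target [0.642 0.23  0.078] rel [-0.0005, -0.0022, 0.0039] [0.02, 0.0, -0.04]
```

{"op": "carry_out", "data": {"motion": [1,-0.001,-0.0005,0.0009,0,0,0.2,1,-0.001,-0.001,0.0017,0,0,0.2,1,-0.001,-0.0013,0.0022,0,0,0.2,1,-0.001,-0.0015,0.0026,0,0,0.2,1,-0.001,-0.0015,0.0026,0,0,0.2,1,-0.001,-0.0015,0.0026,0,0,0.2]}}

```text
time: 20.75
tool_pos: [0.6427, 0.2292, 0.0797]
orientation: [1.863, 2.003, 0.54]
wrist_force: [-3.2, -2.2, 5.6]
width: 0.0098
grip_force: 40.0
```

Contact shows as about 6 N upward; release gently and back out along the paddle.

{"op": "carry_out", "data": {"motion": [0.7,0,0,0,0,0,0,0.5,0,0,0,0,0,0,0.3,0,0,0,0,0,0,0.1,0,0,0,0,0,0,0,0,0,0,0,0,0,0,0,0,0,0,0,0,0,0,0,0,0,0,0,0,0,0,0,0,0,0,0,-0.01,0,0,0,0,0,0,-0.025,0,0,0,0,0,0,-0.045,0,0,0,0,0,0,-0.065,0,0,0,0,0,0,-0.085,0,0,0,0,0,0,-0.105,0,0,0,0,0,0,-0.125,0,0,0,0,0,0,-0.14,0,0,0,0,0,0,-0.15,0,0,0,0,0,0,-0.15,0,0,0]}}

```text
$.motion: bad value
```

```bash
cat > fin.py <<'E'
from h import *
d0=pickle.load(open("d0.pkl","rb"));print(ctrl.sense()["time"],ctrl.sense()["width"])
out=[]
for n in("scene","top"):
    im=ctrl.get_image(n);W=cloud(im);H=hsv(im);g=im["pixels"][:,:,::-1]
    near=(W[...,0]>.5)&(W[...,0]<.8)&(W[...,1]>.13)&(W[...,1]<.33)
    p=W[near&(W[...,2]>.03)&(W[...,2]<.05)];print(n,"tray",cv2.minAreaRect((p[:,:2]*1000).astype(np.float32)))
    blue=near&(H[...,0]>95)&(H[...,0]<125)&(H[...,1]>120)&(W[...,2]<.015);p=W[blue];print(" mat",cv2.minAreaRect((p[:,:2]*1000).astype(np.float32)))
    fl=W[near&(H[...,1]<60)&(H[...,2]>90)&(W[...,2]<.02)&(W[...,2]>.005)];print(" floor z",np.median(fl[:,2]))
    out.append(g[75:325,150:450])
cv2.imwrite("pics/fin.png",cv2.resize(np.vstack(out),None,fx=1.2,fy=1.2,interpolation=cv2.INTER_CUBIC))
E
python3 fin.py
```

```text
20.75 0.009818224270657058
scene tray ((668.6463012695312, 231.84962463378906), (164.55453491210938, 93.75255584716797), 3.638883113861084)
 mat ((669.53857421875, 231.040283203125), (211.24684143066406, 134.84619140625), 4.8210673332214355)
 floor z 0.00990238653955866
top tray ((665.5867919921875, 229.08470153808594), (160.6940155029297, 93.01017761230469), 4.4495930671691895)
 mat ((668.8935546875, 229.06024169921875), (209.49063110351562, 136.7091827392578), 5.153266429901123)
 floor z 0.010936149827971198
```

View pics/fin.png

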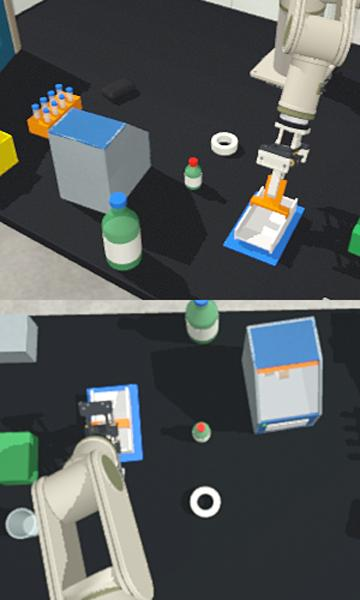

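The last picture shows the tray on the mat, empty, the flap shut with the vials behind it, and the bystanders where they were. That release call was refused for miscounted rows, so I'm resending it.

{"op": "carry_out", "data": {"motion": [0.7,0,0,0,0,0,0,0.5,0,0,0,0,0,0,0.3,0,0,0,0,0,0,0.1,0,0,0,0,0,0,0,0,0,0,0,0,0,0,0,0,0,0,0,0,0,0,0,0,0,0,0,0,0,0,-0.01,0,0,0,0,0,0,-0.025,0,0,0,0,0,0,-0.045,0,0,0,0,0,0,-0.065,0,0,0,0,0,0,-0.085,0,0,0,0,0,0,-0.105,0,0,0,0,0,0,-0.125,0,0,0,0,0,0,-0.14,0,0,0,0,0,0,-0.15,0,0,0,0,0,0,-0.15,0,0,0,0,0,0,-0.15,0,0,0]}}

```text
time: 22.65
tool_pos: [0.5673, 0.2233, 0.2084]
orientation: [1.863, 2.004, 0.539]
wrist_force: [-0.4, 0.1, -0.3]
width: 0.0465
grip_force: 0.0
```

```bash
python3 fin.py
```

```text
22.65 0.04653707757487997
scene tray ((669.261962890625, 231.9178924560547), (164.52597045898438, 93.29116821289062), 3.932583808898926)
 mat ((655.8939208984375, 230.0546875), (232.8607940673828, 135.38914489746094), 4.675470352172852)
 floor z 0.009846928784695841
top tray ((665.7424926757812, 229.64027404785156), (161.18170166015625, 93.66891479492188), 3.900712490081787)
 mat ((669.2139282226562, 230.472412109375), (209.93125915527344, 137.2233428955078), 4.4111199378967285)
 floor z 0.010760074675913112
```

```bash
python3 -c "
from bench import ctrl
print(ctrl.hand_in())"
```

```text
the job is handed in; nothing more can be done
None
```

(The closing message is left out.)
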